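Turn the harmonica block until it drops onto its keyed mount, and press it home

TASK

The beech harmonica block has been put back on its round mount turned the wrong way, so it rides high on its key. Gently turn it in place, without lifting it off or forcing it, until you feel the key drop into its slot, then press it down fully home so that it sits flush on the mount. Leave the lamp and its switch, the paperweight, the harmonica and the tuner as they are.

Things in the scene. Friction and masses are not known exactly. Their poses are not given: they have to be found in the camera images.
- block: Loose beech harmonica block, about 0.4 kg: 84 mm (own x) by 184 mm (own y, its length), 44 mm high. Origin: centre of its flat underside, z up. Slab 26 mm thick with cross ribs 18 mm higher. Starts with its length 40 to 90 degrees off world y, either way; works the same turned by half a turn. Centred by its spigot in the mount's bore: it can only turn. Key rides on the mount: underside 12 mm above its top.
- block_land (a point): Centre of the top of the block's solid middle land, 44 mm above the block's origin: the place to press. The land is 40 mm wide along the block's y and 84 mm along x. Ribs 10 mm wide stand at y = +-49 mm and 14 mm wide at y = +-85 mm from it, of the same height, with four empty slots 24 mm wide between.
- block_key (a point): Middle of the lower face of the key bar under the block, 12 mm below the block's origin, hidden from above. The key is 52 mm long (block's y), 18 mm wide, 12 mm deep; below it a round spigot of 18 mm diameter goes 24 mm further down.
- mount: Round black plastic mount fixed to the shelf, 76 mm diameter, 46 mm high, foot flange 104 mm wide and 5 mm thick. Origin: centre of its foot. Its orientation says nothing about the keyway's. A stiff plug in its 20 mm bore stops the block half-way down: once the key has dropped in, a push of about 5 to 10 N takes it the last 6 mm.
- mount_top (a point): Centre of the mount's flat top, 46 mm above the shelf; home is the block's underside on this face. The top has a keyway 55 x 21 mm, 12 mm deep. It runs along world y to within 20 degrees either way; the exact direction is hidden and must be found by turning. Over a window of a few degrees the key falls in: the block drops about 6 mm by its weight and turns no further.
- paperweight: Glass paperweight, 80 mm diameter, 58 mm high, loose, to the robot's right of the mount. Origin: centre of its underside.
- harmonica: Harmonica, 26 x 102 x 20 mm, lying loose beyond the mount. Origin: centre of its underside; length along y.
- tuner: Silver clip tuner, 32 x 92 x 12 mm, lying loose beyond the mount. Origin: on its underside, at the middle of its 60 mm silver case; length along y.
- lamp: Black plastic lamp base, 110 mm diameter, 34 mm high, with a small round globe reaching 128 mm, fixed to the robot's left of the mount. Origin: centre of its foot.
- toggle (a joint): Small toggle switch on the lamp base, on its robot side: 0 is off (as found), 0.8 rad is on.
There are look-alikes about, which are no part of the job. Of the things like the block, leave any that is pink, purple or turquoise; of the rest the smaller one is meant.

How it is judged (in metres and radians):
At the end, for the whole second after the job is handed in: The block is home and at rest: its underside is within 2.5 mm of the mount's top, centred within 4 mm, level within 0.04 rad (z of block in the frame of mount_top below 0.0025 m and horizontal distance between block and mount_top below 0.004 m and angle between block's own z axis and vertical below 0.04 rad and linear speed of block below 0.01 m/s); the robot touches nothing.
It fails at once if the block is lifted: its underside more than 20 mm above the mount's top (it starts at 12 mm) (z of block in the frame of mount_top above 0.02 m).
It fails at once if the block is forced: the robot presses on it with more than 60 N (contact force between the arm and block above 60 N).
It fails at once if the fingers push on the block with more than 60 N (contact force between the fingers and block above 60 N).
It fails at once if a bystander (paperweight, harmonica or tuner) is moved by more than 15 mm (distance of any of paperweight, harmonica, tuner from where it was at the start of the episode above 0.015 m).
It fails at once if the lamp is struck (more than 10 N) or its switch moved by more than 0.2 rad (value of joint toggle above 0.2 rad or contact force between any of the arm, the fingers and lamp above 10 N).
It also fails if it takes over 48 s, if anything falls off the work surface, if the arm or the gripper's body presses on something with over 40 N, if the wrist force passes 120 N, or if a joint passes its speed limit or range.

ROBOT

A 6-joint arm with a two-finger parallel gripper is mounted at the origin on the work surface. World frame = base frame: x ahead of the robot, y to its left, z up, the work surface at z = 0. Lengths are in mm, angles in rad, forces in N, time in s.
With the tool pointing down it reaches from about 350 to 975 mm from the base axis. Payload 7.1 kg.
Tool frame: the origin (TCP) lies on the front face of the gripper's body, between the roots of the fingers; the fingertips stand 80 mm ahead of it and the grasp point (between the pads) lies 61 mm ahead of it (ctrl.tcp_to_grasp is the distance from the TCP to the grasp point, in mm); z points along the fingers, y is the direction in which the jaws open and shut (so a half turn about z gives the same grasp; the last joint's range is limited). The gripper opens to 88 mm and grips with 3 to 60 N. Pads are 20 mm wide; open, the fingers measure 115 mm over their backs; the gripper's body (75 mm by 178 mm) begins 61 mm behind the grasp point.
Start: joints at [1.176, 0.423, 1.63, -0, 1.089, -0.019], TCP at [229.353, 581.38, 302.675] pointing down, gripper open.
Joint ranges: [-3, 3], [-0.9, 2.11], [0.09, 2.58], [-1.31, 4.45], [0.11, 2.69], [-2.54, 2.54]. Speed limits (rad/s): [2.39, 2.39, 3.01, 3.14, 3.14, 3.14].

INTERFACE

Orientations are given as a rotation vector (axis times angle).
In Python, from workcell import telemetry, get_image, ctrl gives the robot as it stands.
- The arm moves only by the tool send_rows, never from a script. Its argument "rows" is a list of rows, each a list of 5 numbers: the shift along the tool's x, y, z in m, then the turn about the tool's z in rad, then the opening, from -1 (shut) to 1 (fully open). A call has 1 to 5 rows; each row shifts and turns the commanded pose from where the row before left it, along the tool's axes as they then stand; what a row does not reach is not made up. A row lasts 1/10 s, in which the tool goes at most 50 mm and 8.59 degrees, less where a joint would pass 70% of its speed; a pose out of reach is approached as far as the arm can. A call with a gripper value outside its range is refused whole. The fingers move at their own pace and stop on an object; the grip force is fixed at half the most. Time passes only in rows, so rows that do not move let the fingers close. It gives the time, the measured TCP pose, the force and the opening at its end, in the units of the state.
- telemetry.get_obs(): the state, without advancing time (a new reading comes with each control period).
- get_image(name): name is "scene" or "top" or "wrist"; returns a dict with "color" (400x640x3 uint8, blue, green, red), "z_map" (400x640 float32, mm along the optical axis (not along the pixel's ray), 0 where there is no reading), "camera_matrix" (3x3 intrinsics, pixels), "rvec" (rotation vector, rad) and "tvec" (3), from world to camera coordinates, as OpenCV has them. Camera axes: x right, y down, z forward; pixel columns grow to the right and rows downward; lengths in mm; the calibration is good to about 2 mm. A picture is of the moment at which its call begins.
- ctrl.close_job(): hands the job in, once; it reports no verdict.
The state is a dict: "t": time; "qpos": joint angles; "qvel": joint speeds; "joint_torque": joint torques, N m; "ee_pos": TCP position; "orientation": TCP orientation; "ft_force": force on the tool from outside, world axes, zero at the start; "moment": the same for the moment, N m; "width": finger opening in mm.
Only numpy, scipy, OpenCV 4.12 (cv2) and the standard library are available. Lean on these libraries where they do the work, as an engineer would, in place of code of your own. Each camera call takes 0.05 s, during which the arm holds its last target.

## Working session

There is one attempt and no reset: what is moved stays moved. The work goes in short steps, Python scripts to look and compute and a tool call to move; the robot and the scene stay as the last step left them, time stands still between calls to the robot, and variables do not carry over. Pictures are saved under pics/ and viewed, and the job is handed in when it is done.

Besides the shell and the picture viewer there is one more tool, called by a JSON object that holds its "api" and its "payload". send_rows: Moves the arm, as the interface text tells. Its arguments: {"type":"object","properties":{"rows":{"type":"array"}},"required":["rows"]}

```bash
mkdir -p pics; ls; python3 - <<'E'
from workcell import telemetry, get_image, ctrl
import cv2,numpy as np
o=telemetry.get_obs(); print({k:np.round(v,3) for k,v in o.items()})
for n in("top","scene","wrist"):
    d=get_image(n); cv2.imwrite(f"pics/{n}0.png",d["color"]); np.savez(f"pics/{n}0.npz",**d); print(n,d["camera_matrix"].round(1).tolist(),d["rvec"].ravel().round(3),d["tvec"].ravel().round(1))
E
```

```text
pics
{'t': np.float64(0.0), 'qpos': array([ 1.176,  0.424,  1.631,  0.   ,  1.089, -0.019]), 'qvel': array([-0.002, -0.001,  0.001, -0.001,  0.002,  0.001]), 'joint_torque': array([ 0.0000e+00, -5.4461e+01, -2.7367e+01,  6.4000e-02,  2.3000e-02,
       -0.0000e+00]), 'ee_pos': array([229.19 , 580.975, 301.865]), 'orientation': array([-5.870e-01, -3.086e+00,  2.000e-03]), 'ft_force': array([ 0.132, -0.028,  0.607]), 'moment': array([ 0.035, -0.054,  0.021]), 'width': np.float64(87.676)}
top [[436.6, 0.0, 321.9], [0.0, 436.6, 196.0], [0.0, 0.0, 1.0]] [ 2.194 -2.174  0.087] [  55.8  552.  1421.3]
scene [[362.4, 0.0, 315.6], [0.0, 362.4, 203.7], [0.0, 0.0, 1.0]] [ 1.115  2.215 -1.136] [ 259.9 -207.2 1481.6]
wrist [[335.3, 0.0, 321.6], [0.0, 335.3, 202.8], [0.0, 0.0, 1.0]] [-2.417 -1.646 -0.208] [-625.1  -30.4  389.3]
```

View pics/top0.png

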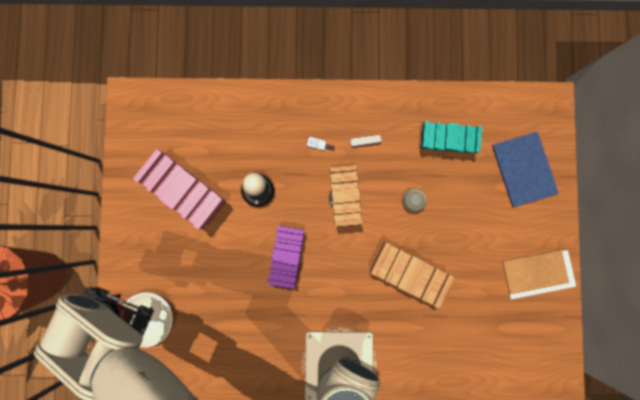

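View pics/scene0.png

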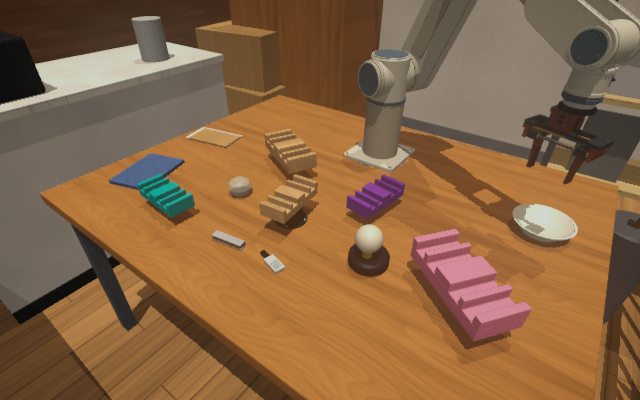

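The top view shows the wanted beech block at about (345,197) on its mount. The lamp is at (256,189), the paperweight at (414,200), the harmonica and tuner at (366,141) and (320,144), and a larger beech look-alike at (412,274). Next I measure the block.

```bash
cat > h.py <<'E'
import cv2,numpy as np
def pts(d):
    K=d["camera_matrix"];R=cv2.Rodrigues(d["rvec"])[0];t=np.ravel(d["tvec"])
    z=d["z_map"].astype(float);v,u=np.indices(z.shape)
    c=np.stack([(u-K[0,2])/K[0,0]*z,(v-K[1,2])/K[1,1]*z,z],-1)
    w=(c-t)@R; w[z==0]=np.nan
    return w
def plane(d,uv,h):
    K=d["camera_matrix"];R=cv2.Rodrigues(d["rvec"])[0];t=np.ravel(d["tvec"])
    p=np.c_[(np.atleast_2d(uv)-K[[0,1],2])/K[0,0],np.ones(len(np.atleast_2d(uv)))]@R
    C=-R.T@t
    return C+p*((h-C[2])/p[:,2])[:,None]
def block(d,lo=75,hi=125,box=None):
    hsv=cv2.cvtColor(d["color"],cv2.COLOR_BGR2HSV);w=pts(d)
    m=(w[...,2]>lo)&(w[...,2]<hi)
    if box: m&=(w[...,0]>box[0])&(w[...,0]<box[1])&(w[...,1]>box[2])&(w[...,1]<box[3])
    m&=(hsv[...,1]>60)
    n,l,s,c=cv2.connectedComponentsWithStats(m.astype(np.uint8))
    i=1+np.argmax(s[1:,4]);p=w[l==i]
    r=cv2.minAreaRect(p[:,:2].astype(np.float32))
    return p,r,c[i],s[i]
E
python3 - <<'E'
from h import *
d=dict(np.load("pics/top0.npz"))
w=pts(d)
for n,(u,v) in dict(land=(345,197),lamp=(256,185),pw=(414,200),bowl=(150,320),table=(380,230),harm=(366,141),tun=(318,144)).items(): print(n,w[v,u].round(1))
u,v=345,197;b=w[v-60:v+60,u-60:u+60]
p,r,c,s=block(d,60,130,(w[v,u,0]-120,w[v,u,0]+120,w[v,u,1]-75,w[v,u,1]+75))
print(r,c,s,np.percentile(p[:,2],[1,10,25,50,75,90,99]).round(1))
m=cv2.boxPoints(r);print(m.round(1))
big=cv2.resize(d["color"][140:260,265:425],None,fx=5,fy=5,interpolation=cv2.INTER_CUBIC);cv2.imwrite("pics/crop0.png",big)
q,_=cv2.projectPoints(np.c_[m,[102]*4].astype(float),d["rvec"],d["tvec"],d["camera_matrix"],None);print(q.reshape(-1,2).round(1))
E
```

```text
land [542.2 -10.6 108. ]
lamp [575.  263.1 128.6]
pw [ 538.4 -235.9   56.3]
bowl [143.2 615.2  13.2]
table [ 441.  -134.    -1.1]
harm [736.7 -84.7  20.7]
tun [725.2  75.4  19.8]
((549.921875, -11.764228820800781), (183.6992645263672, 84.57200622558594), 5.7319817543029785) [344.8511041  195.05236593] [ 329  165   33   61 1585] [ 76.6  80.8  83.3  89.7 101.2 103.5 106.7]
[[454.3  21.1]
 [462.8 -63. ]
 [645.5 -44.7]
 [637.1  39.5]]
[[334.5 225.3]
 [361.6 222.8]
 [355.9 164.4]
 [329.  166.8]]
```

View pics/crop0.png

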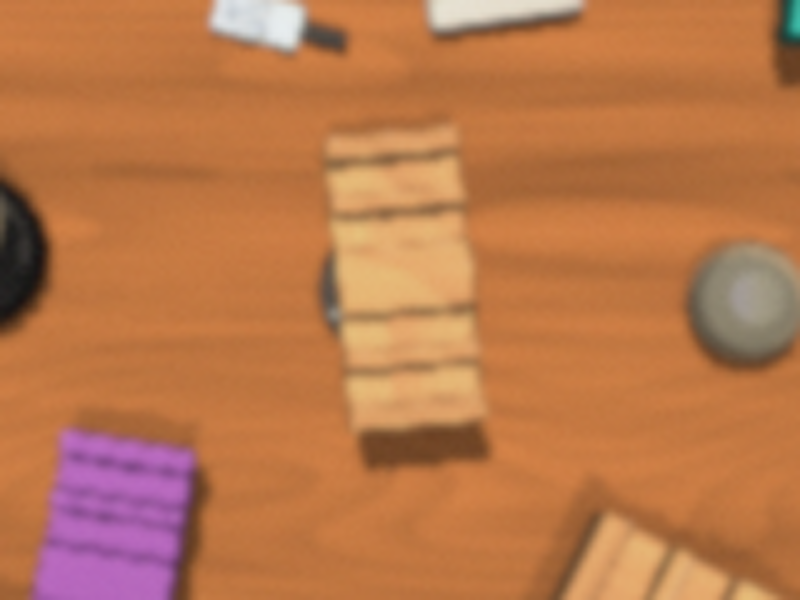

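The block measures 183.7 x 84.6 mm against the given 184 x 84. Its centre is about (550,-12), and its length lies 5.7° from world x towards +y, which is 84° off world y. I'll put the open fingers loosely into the two slots beside the land and turn it counter-clockwise by 64 to 104°. First I work out the approach.

```bash
cat >> h.py <<'E'
from scipy.spatial.transform import Rotation as Ro
def to_tool(o,target):
    R=Ro.from_rotvec(o["orientation"]).as_matrix()
    return R.T@(np.array(target)-o["ee_pos"]), np.degrees(np.arctan2(R[1,1],R[0,1])), R
E
python3 - <<'E'
from h import *
from workcell import telemetry
o=telemetry.get_obs(); print(to_tool(o,[550,-12,302])); 
E
```

```text
(array([-516.0558969 , -433.96437937,    0.58642258]), np.float64(68.46816605019251), array([[-9.30213783e-01,  3.67017865e-01, -4.52686471e-04],
       [ 3.67018144e-01,  9.30213156e-01, -1.08009804e-03],
       [ 2.46796354e-05, -1.17086623e-03, -9.99999314e-01]]))
```

{"api": "send_rows", "payload": {"rows": [[-0.034,-0.029,0,0,1],[-0.034,-0.029,0,0,1],[-0.034,-0.029,0,0,1],[-0.034,-0.029,0,0,1],[-0.034,-0.029,0,0,1]]}}

```text
t: 0.65
ee_pos: [334.6, 382.4, 302.5]
orientation: [-0.586, -3.086, 0.0]
ft_force: [1.0, 0.8, -0.1]
width: 87.7
```

{"api": "send_rows", "payload": {"rows": [[-0.034,-0.029,0,0,0.1],[-0.034,-0.029,0,0,0.1],[-0.034,-0.029,0,0,0.1],[-0.034,-0.029,0,0,0.1],[-0.034,-0.029,0,0,0.1]]}}

```text
t: 1.15
ee_pos: [439.7, 185.1, 302.7]
orientation: [0.587, 3.086, 0.0]
ft_force: [1.2, 0.3, 0.1]
width: 51.3
```

{"api": "send_rows", "payload": {"rows": [[-0.034,-0.029,0,0,0.1],[-0.034,-0.029,0,0,0.1],[-0.034,-0.029,0,0,0.1],[-0.034,-0.029,0,0,0.1],[-0.034,-0.029,0,0,0.1]]}}

```text
t: 1.65
ee_pos: [544.6, -12.3, 302.6]
orientation: [-0.587, -3.086, -0.0]
ft_force: [0.8, 0.1, 0.5]
width: 48.6
```

{"api": "send_rows", "payload": {"rows": [[0,0,0,0.137,0.1],[0,0,0,0.137,0.1],[0,0,0,0.137,0.1],[0,0,0,0.137,0.1],[0,0,0,0.137,0.1]]}}

```text
t: 2.15
ee_pos: [543.9, -10.5, 302.4]
orientation: [-1.597, -2.705, 0.0]
ft_force: [-0.7, -1.7, -0.0]
width: 48.1
```

{"api": "send_rows", "payload": {"rows": [[0,0,0,0.137,0.1],[0,0,0,0.137,0.1],[0,0,0,0.137,0.1],[0,0,0,0,0.1]]}}

```text
t: 2.55
ee_pos: [544.0, -10.4, 302.5]
orientation: [-2.11, -2.327, 0.0]
ft_force: [-1.1, 0.2, 0.5]
width: 48.3
```

```bash
python3 - <<'E'
from h import *
from workcell import telemetry,get_image
o=telemetry.get_obs();print({k:np.round(v,3) for k,v in o.items()})
d=get_image("wrist");cv2.imwrite("pics/w1.png",d["color"])
p,r,c,s=block(d,60,130,(430,670,-90,70));print(r,c,s)
# top faces only
p=p[(p[:,2]>97)];print(cv2.minAreaRect(p[:,:2].astype(np.float32)),np.median(p[:,2]))
print(to_tool(o,[550,-12,302])[:2])
E
```

```text
{'t': np.float64(2.55), 'qpos': array([-0.041,  0.305,  1.81 ,  0.   ,  1.027, -0.139]), 'qvel': array([ 0.   , -0.001, -0.002,  0.   ,  0.001, -0.144]), 'joint_torque': array([-6.0000e-03, -4.5899e+01, -2.6103e+01,  7.1000e-02,  1.7000e-02,
        1.4510e+00]), 'ee_pos': array([543.967, -10.411, 302.486]), 'orientation': array([-2.11 , -2.327,  0.   ]), 'ft_force': array([-1.087,  0.161,  0.501]), 'moment': array([-0.086,  0.06 ,  0.087]), 'width': np.float64(48.324)}
((548.3314208984375, -12.205448150634766), (184.02444458007812, 83.93911743164062), 5.65350341796875) [326.03114259 193.91740444] [  218   148   218    98 19202]
((548.335693359375, -12.254024505615234), (184.0259552001953, 83.83734893798828), 5.656225204467773) 101.58867759786064
(array([-2.17097738,  5.84860952,  0.4839613 ]), np.float64(5.606757805848631))
```

View pics/w1.png

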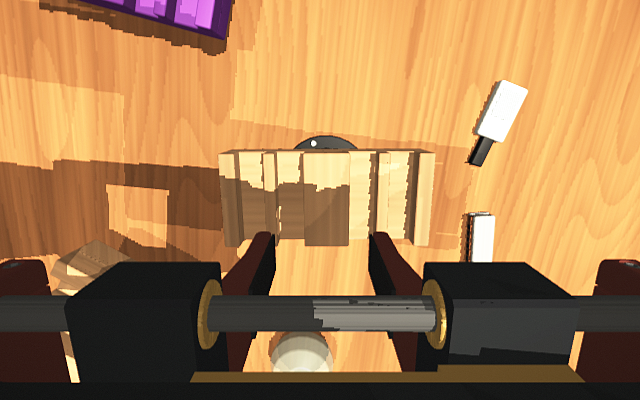

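The wrist view shows the block's cross ribs, with the land at about (326,197) between the fingers. The centre is (548.4,-12.2), the yaw 5.66° and the top at 101.6 mm, which agrees with the top view. I'm centring and going down.

{"api": "send_rows", "payload": {"rows": [[-0.002,0.0045,0.02,0,0.1],[0,0,0.035,0,0.1],[0,0,0.035,0,0.1],[0,0,0.02,0,0.1],[0,0,0,0,0.1]]}}

```text
t: 3.1
ee_pos: [547.0, -11.9, 189.9]
orientation: [-2.102, -2.329, 0.006]
ft_force: [0.1, 0.6, -0.7]
width: 48.2
```

```bash
python3 - <<'E'
from h import *
from workcell import telemetry,get_image
o=telemetry.get_obs();print({k:np.round(v,2) for k,v in o.items()})
print(to_tool(o,[548.5,-12.2,170])[:2])
E
```

```text
{'t': np.float64(3.1), 'qpos': array([-0.04,  0.47,  1.87, -0.  ,  0.8 , -0.15]), 'qvel': array([-0.  , -0.05, -0.04,  0.  ,  0.04,  0.01]), 'joint_torque': array([-3.000e-02, -4.921e+01, -2.045e+01,  5.000e-02, -4.900e-01,
       -1.000e-02]), 'ee_pos': array([547.  , -11.93, 189.91]), 'orientation': array([-2.1 , -2.33,  0.01]), 'ft_force': array([ 0.13,  0.55, -0.71]), 'moment': array([-0.02,  0.07,  0.03]), 'width': np.float64(48.21)}
(array([-0.44028542,  1.57683774, 19.90150546]), np.float64(5.858260660213427))
```

{"api": "send_rows", "payload": {"rows": [[0,0.001,0.008,0,0.1],[0,0,0.008,0,0.1],[0,0,0.004,0,0.1],[0,0,0,0,0.05]]}}

```text
t: 3.5
ee_pos: [549.8, -11.9, 172.7]
orientation: [2.108, 2.329, 0.0]
ft_force: [0.9, 0.8, 1.0]
width: 46.3
```

```bash
python3 - <<'E'
from h import *
from workcell import telemetry,get_image
o=telemetry.get_obs();print({k:np.round(v,2) for k,v in o.items()})
print(to_tool(o,[548.5,-12.2,170])[:2])
d=get_image("wrist");cv2.imwrite("pics/w2.png",d["color"])
E
```

```text
{'t': np.float64(3.5), 'qpos': array([-0.04,  0.5 ,  1.88, -0.  ,  0.76, -0.14]), 'qvel': array([-0.  , -0.01, -0.  ,  0.  ,  0.01,  0.  ]), 'joint_torque': array([-1.000e-02, -5.079e+01, -1.950e+01,  5.000e-02, -9.000e-02,
       -1.000e-02]), 'ee_pos': array([549.77, -11.88, 172.7 ]), 'orientation': array([2.11, 2.33, 0.  ]), 'ft_force': array([0.93, 0.85, 1.04]), 'moment': array([-0.06,  0.01,  0.01]), 'width': np.float64(46.26)}
(array([-0.1957504 , -1.29394532,  2.69540967]), np.float64(5.69540346814813))
```

View pics/w2.png

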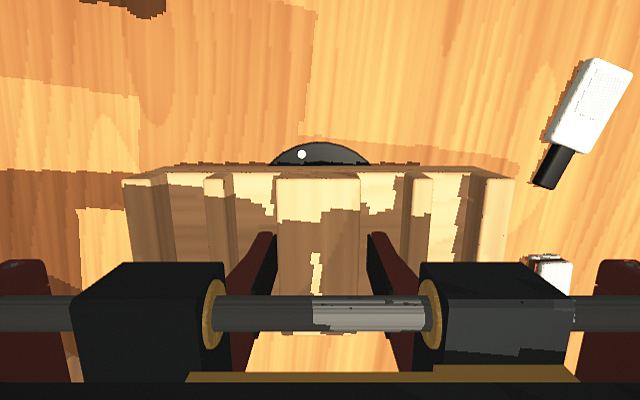

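The wrist view shows both fingers in the slots beside the land, at about (262,270) and (380,270), with no contact force. I'm turning counter-clockwise, which is negative about the tool's z.

{"api": "send_rows", "payload": {"rows": [[0,-0.001,0.002,-0.05,0.05],[0,0,0.001,-0.07,0.05],[0,0,0,-0.07,0.05],[0,0,0,-0.05,0.05],[0,0,0,-0.05,0.05]]}}

```text
t: 4.05
ee_pos: [548.5, -12.0, 170.1]
orientation: [-1.747, -2.61, 0.001]
ft_force: [-2.7, 0.5, 0.3]
width: 46.2
```

```bash
cat > st.py <<'E'
from h import *
from workcell import telemetry,get_image
import sys
o=telemetry.get_obs();print({k:np.round(o[k],2) for k in("t","ee_pos","ft_force","moment","width","qpos")})
tt=to_tool(o,[548.5,-12.2,170]);print(tt[0].round(1),tt[1].round(1))
d=get_image("wrist");cv2.imwrite(f"pics/{sys.argv[1]}.png",d["color"])
w=pts(d)
p,r,c,s=block(d,93-int(sys.argv[2]) if len(sys.argv)>2 else 93,112,(440,660,-110,100));print(r,len(p),np.percentile(p[:,2],[10,50,90]).round(1))
E
python3 st.py w3
```

```text
{'t': np.float64(4.05), 'ee_pos': array([548.45, -11.96, 170.07]), 'ft_force': array([-2.67,  0.55,  0.34]), 'moment': array([-0.06,  0.47, -0.11]), 'width': np.float64(46.19), 'qpos': array([-0.04,  0.5 ,  1.88,  0.  ,  0.76, -0.43])}
[-0.2 -0.   0.1] 22.4
((551.18359375, -3.1705551147460938), (48.42078399658203, 63.67135238647461), 7.062144756317139) 9501 [101.1 102.  102.9]
```

View pics/w3.png

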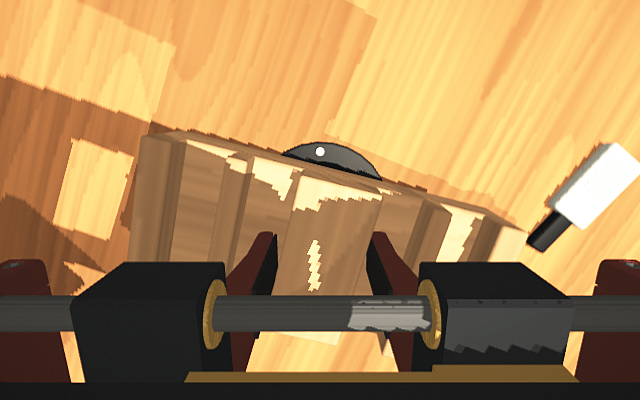

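The tool has turned 17° and the block only about 1.4°, so the slack has just been taken up. The mount's rim shows at (330,160). I'm carrying on.

{"api": "send_rows", "payload": {"rows": [[0,0,0,-0.04,0.05],[0,0,0,-0.05,0.05],[0,0,0,-0.05,0.05],[0,0,0,-0.05,0.05],[0,0,0,-0.05,0.05]]}}

```text
t: 4.6
ee_pos: [548.3, -12.2, 170.1]
orientation: [-1.424, -2.8, 0.001]
ft_force: [-2.1, -2.0, 2.3]
width: 46.5
```

```bash
python3 st.py w4
```

```text
{'t': np.float64(4.6), 'ee_pos': array([548.34, -12.21, 170.15]), 'ft_force': array([-2.08, -2.02,  2.28]), 'moment': array([-0.33,  0.59, -0.16]), 'width': np.float64(46.45), 'qpos': array([-0.04,  0.5 ,  1.88, -0.  ,  0.76, -0.67])}
[-0.1  0.1  0.1] 36.1
((549.3054809570312, -3.2482147216796875), (48.26304626464844, 63.73957443237305), 20.407630920410156) 9592 [101.2 102.3 103.3]
```

View pics/w4.png

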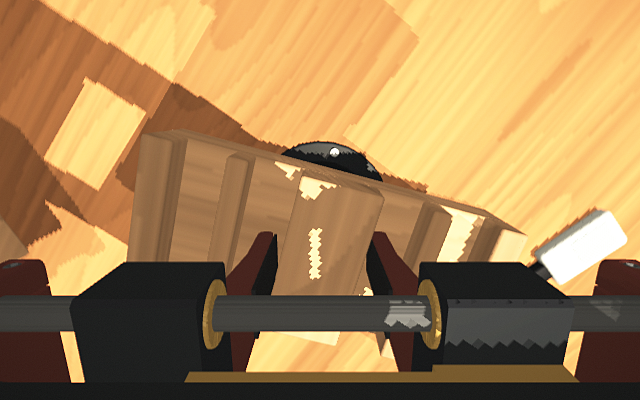

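The block now follows at 20.4°, with a light 0.16 N·m. It can go on to about 62° before the careful search.

{"api": "send_rows", "payload": {"rows": [[0,0,0,-0.07,0.05],[0,0,0,-0.07,0.05],[0,0,0,-0.07,0.05],[0,0,0,-0.07,0.05],[0,0,0,-0.07,0.05]]}}

```text
t: 5.15
ee_pos: [548.7, -12.4, 170.3]
orientation: [0.914, 3.005, -0.001]
ft_force: [-3.8, -3.1, 5.0]
width: 45.8
```

{"api": "send_rows", "payload": {"rows": [[0,0,0,-0.07,0.05],[0,0,0,-0.07,0.05],[0,0,0,-0.07,0.05],[0,0,0,-0.07,0.05],[0,0,0,-0.05,0.05]]}}

```text
t: 5.65
ee_pos: [549.1, -12.5, 170.6]
orientation: [0.409, 3.114, -0.001]
ft_force: [-1.7, -3.6, 5.1]
width: 46.3
```

```bash
python3 st.py w5
```

```text
{'t': np.float64(5.65), 'ee_pos': array([549.14, -12.49, 170.55]), 'ft_force': array([-1.69, -3.55,  5.06]), 'moment': array([-0.65,  0.33, -0.15]), 'width': np.float64(46.27), 'qpos': array([-0.04,  0.5 ,  1.88, -0.  ,  0.76, -1.35])}
[0.7 0.1 0.6] 75.0
((544.6958618164062, -4.753200531005859), (48.17732620239258, 63.28850173950195), 59.21075439453125) 9506 [101.5 103.1 104.5]
```

The upward force has risen to 5 N, so I check the land for tilt or height before going further.

```bash
cat > tilt.py <<'E'
from h import *
from workcell import get_image
for n in("wrist","top"):
    d=get_image(n)
    p,r,c,s=block(d,85,112,(440,660,-110,100))
    # land: within 18mm of centre along length, 40 along width -> use near-centre points, robust
    q=p[(np.hypot(p[:,0]-548.5,p[:,1]+12.2)<(19 if n=="wrist" else 25))]
    A=np.c_[q[:,:2]-[548.5,-12.2],np.ones(len(q))];k=np.ones(len(q),bool)
    for _ in range(5):
        x=np.linalg.lstsq(A[k],q[k,2],rcond=None)[0];e=q[:,2]-A@x;k=abs(e)<2.5*np.std(e[k])+.2
    print(n,len(q),k.sum(),"slope",x[:2].round(4),"z@c",x[2].round(2),"std",e[k].std().round(2))
E
python3 tilt.py
```

```text
wrist 4042 4019 slope [-0.0553  0.0047] z@c 102.63 std 0.55
top 0 0 slope [0. 0.] z@c 0.0 std nan
  ret = _var(a, axis=axis, dtype=dtype, out=out, ddof=ddof,
  arrmean = um.true_divide(arrmean, div, out=arrmean,
  ret = ret.dtype.type(ret / rcount)
```

View pics/w5.png

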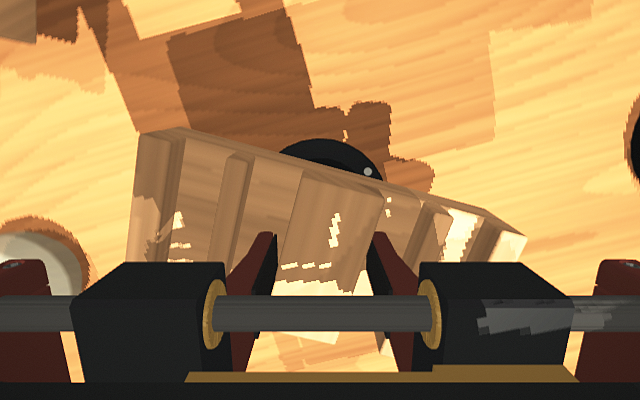

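The land is tilted 0.055 rad. The net side push is about 4 N along the block's length, so one finger is doing most of the work. I'll ease the turn back, recentre by 1 mm and check again.

{"api": "send_rows", "payload": {"rows": [[0.0003,-0.001,-0.001,0.04,0.05],[0,0,0,0.03,0.05],[0,0,0,0,0.05]]}}

```text
t: 6.1
ee_pos: [548.4, -12.8, 170.8]
orientation: [0.522, 3.097, 0.0]
ft_force: [-0.4, -0.1, 1.7]
width: 46.3
```

```bash
python3 st.py w6; python3 tilt.py 2>/dev/null
```

```text
{'t': np.float64(6.1), 'ee_pos': array([548.39, -12.78, 170.76]), 'ft_force': array([-0.37, -0.1 ,  1.69]), 'moment': array([-0.2,  0.1, -0. ]), 'width': np.float64(46.35), 'qpos': array([-0.05,  0.5 ,  1.88,  0.  ,  0.76, -1.28])}
[0.1 0.6 0.8] 70.9
((543.4679565429688, -4.216270446777344), (49.84783935546875, 64.78581237792969), 57.72016143798828) 9796 [101.1 102.  103. ]
wrist 4067 4040 slope [-0.016   0.0102] z@c 101.89 std 0.56
top 0 0 slope [0. 0.] z@c 0.0 std nan
```

The block has settled nearly level, with no side force left. I'm starting the slow search.

{"api": "send_rows", "payload": {"rows": [[0,0,0,-0.03,0.05],[0,0,0,-0.03,0.05],[0,0,0,-0.025,0.05],[0,0,0,-0.025,0.05],[0,0,0,-0.025,0.05]]}}

```text
t: 6.75
ee_pos: [548.4, -13.1, 170.9]
orientation: [0.305, 3.126, -0.0]
ft_force: [-0.7, -2.8, 3.4]
width: 46.2
```

```bash
python3 st.py w7; python3 tilt.py 2>/dev/null
```

```text
{'t': np.float64(6.75), 'ee_pos': array([548.44, -13.09, 170.86]), 'ft_force': array([-0.73, -2.75,  3.36]), 'moment': array([-0.8 ,  0.18, -0.13]), 'width': np.float64(46.17), 'qpos': array([-0.05,  0.5 ,  1.88, -0.  ,  0.76, -1.42])}
[0.1 0.9 0.9] 78.8
((543.6158447265625, -5.523342132568359), (48.34748458862305, 64.42961883544922), 63.10902786254883) 9598 [101.3 102.5 103.7]
wrist 4050 4029 slope [-0.0363  0.0088] z@c 102.19 std 0.57
top 0 0 slope [0. 0.] z@c 0.0 std nan
```

{"api": "send_rows", "payload": {"rows": [[0,-0.001,0,-0.025,0.05],[0,0,0,-0.025,0.05],[0,0,0,-0.025,0.05],[0,0,0,-0.025,0.05]]}}

```text
t: 7.3
ee_pos: [548.0, -13.8, 170.6]
orientation: [-0.149, -3.138, -0.0]
ft_force: [-0.8, -2.1, 2.4]
width: 46.4
```

```bash
python3 st.py w8; python3 tilt.py 2>/dev/null
```

```text
{'t': np.float64(7.3), 'ee_pos': array([548.03, -13.77, 170.64]), 'ft_force': array([-0.83, -2.1 ,  2.35]), 'moment': array([-0.32,  0.16, -0.13]), 'width': np.float64(46.41), 'qpos': array([-0.05,  0.5 ,  1.88,  0.  ,  0.76, -1.52])}
[-0.3  1.6  0.6] 84.6
((542.417724609375, -6.791370391845703), (48.335227966308594, 64.47325134277344), 68.68268585205078) 9585 [101.1 102.4 103.6]
wrist 4011 3992 slope [-0.0327  0.0106] z@c 102.03 std 0.57
top 0 0 slope [0. 0.] z@c 0.0 std nan
```

{"api": "send_rows", "payload": {"rows": [[0,-0.0005,0,-0.02,0.05],[0,0,0,-0.02,0.05],[0,0,0,-0.02,0.05],[0,0,0,-0.02,0.05]]}}

```text
t: 7.85
ee_pos: [547.9, -14.3, 170.6]
orientation: [-0.024, -3.141, -0.0]
ft_force: [-0.7, -0.6, 1.0]
width: 46.3
```

```bash
python3 st.py w9; python3 tilt.py 2>/dev/null
```

```text
{'t': np.float64(7.85), 'ee_pos': array([547.87, -14.26, 170.56]), 'ft_force': array([-0.71, -0.64,  0.98]), 'moment': array([ 0.05,  0.21, -0.11]), 'width': np.float64(46.28), 'qpos': array([-0.05,  0.5 ,  1.88,  0.  ,  0.76, -1.6 ])}
[-0.6  2.1  0.6] 89.1
((542.033203125, -7.696865081787109), (48.41526794433594, 64.92726135253906), 73.54463958740234) 9594 [101.1 102.3 103.5]
wrist 3946 3913 slope [-0.0344  0.0117] z@c 101.94 std 0.56
top 0 0 slope [0. 0.] z@c 0.0 std nan
```

The side force is now about 1 N, and the block is at 73.5° and following smoothly.

{"api": "send_rows", "payload": {"rows": [[0,0,0,-0.02,0.05],[0,0,0,-0.02,0.05],[0,0,0,-0.02,0.05],[0,0,0,-0.02,0.05]]}}

```text
t: 8.4
ee_pos: [548.0, -14.3, 170.6]
orientation: [0.102, -3.14, 0.0]
ft_force: [-0.8, 0.2, -1.1]
width: 46.1
```

```bash
python3 st.py w10; python3 tilt.py 2>/dev/null
```

```text
{'t': np.float64(8.4), 'ee_pos': array([547.96, -14.35, 170.6 ]), 'ft_force': array([-0.85,  0.18, -1.07]), 'moment': array([ 0.03,  0.16, -0.03]), 'width': np.float64(46.09), 'qpos': array([-0.05,  0.5 ,  1.88, -0.  ,  0.76, -1.68])}
[-0.7  2.1  0.6] 93.7
((541.4605712890625, -8.279150009155273), (48.523292541503906, 64.74516296386719), 78.18572235107422) 9663 [101.  102.3 103.5]
wrist 3988 3973 slope [-0.0354  0.009 ] z@c 101.95 std 0.57
top 0 0 slope [0. 0.] z@c 0.0 std nan
```

{"api": "send_rows", "payload": {"rows": [[0,0,0,-0.02,0.05],[0,0,0,-0.02,0.05],[0,0,0,-0.02,0.05],[0,0,0,-0.02,0.05]]}}

```text
t: 8.95
ee_pos: [548.0, -14.3, 170.6]
orientation: [0.227, -3.133, -0.0]
ft_force: [-1.0, -0.5, -0.6]
width: 46.2
```

```bash
python3 st.py w11; python3 tilt.py 2>/dev/null
```

```text
{'t': np.float64(8.95), 'ee_pos': array([547.98, -14.35, 170.63]), 'ft_force': array([-1.03, -0.54, -0.62]), 'moment': array([0.07, 0.09, 0.  ]), 'width': np.float64(46.2), 'qpos': array([-0.05,  0.5 ,  1.88, -0.  ,  0.76, -1.76])}
[-0.8  2.   0.6] 98.3
((541.1963500976562, -8.837488174438477), (48.4145393371582, 64.69247436523438), 82.86881256103516) 9596 [101.1 102.4 103.5]
wrist 3888 3862 slope [-0.0351  0.0058] z@c 101.98 std 0.55
top 0 0 slope [0. 0.] z@c 0.0 std nan
```

{"api": "send_rows", "payload": {"rows": [[0,0,0,-0.02,0.05],[0,0,0,-0.02,0.05],[0,0,0,-0.02,0.05],[0,0,0,-0.02,0.05]]}}

```text
t: 9.5
ee_pos: [548.0, -14.4, 170.7]
orientation: [-0.352, 3.122, -0.0]
ft_force: [-0.7, -0.7, -2.4]
width: 46.4
```

```bash
python3 st.py w12; python3 tilt.py 2>/dev/null
```

```text
{'t': np.float64(9.5), 'ee_pos': array([548.03, -14.38, 170.7 ]), 'ft_force': array([-0.73, -0.71, -2.4 ]), 'moment': array([-0.01,  0.15, -0.05]), 'width': np.float64(46.42), 'qpos': array([-0.05,  0.5 ,  1.88, -0.  ,  0.76, -1.84])}
[-0.9  2.   0.7] 102.9
((540.8214111328125, -9.500751495361328), (48.335235595703125, 64.84286499023438), 87.32511138916016) 9460 [101.1 102.4 103.5]
wrist 3785 3763 slope [-0.0351  0.0039] z@c 102.0 std 0.56
top 0 0 slope [0. 0.] z@c 0.0 std nan
```

The vertical force has changed sign to -2.4 N, so finger friction is carrying part of the weight. I'll ease off so the block rests freely, then carry on with a slight downward drift.

{"api": "send_rows", "payload": {"rows": [[0,0,0.001,0.05,0.05],[0,0,0,0.03,0.05],[0,0,0,0,0.05]]}}

```text
t: 9.95
ee_pos: [548.3, -14.3, 169.9]
orientation: [-0.224, 3.133, -0.0]
ft_force: [-0.4, 0.4, 0.3]
width: 46.3
```

```bash
python3 st.py w13; python3 tilt.py 2>/dev/null
```

```text
{'t': np.float64(9.95), 'ee_pos': array([548.26, -14.33, 169.87]), 'ft_force': array([-0.41,  0.41,  0.31]), 'moment': array([-0.  ,  0.  ,  0.01]), 'width': np.float64(46.34), 'qpos': array([-0.05,  0.5 ,  1.88, -0.  ,  0.76, -1.76])}
[-0.5  2.1 -0.1] 98.2
((539.8446044921875, -8.818714141845703), (50.68619155883789, 63.80115509033203), 86.89588928222656) 9741 [101.  102.1 103.2]
wrist 3970 3936 slope [-0.0295  0.0102] z@c 101.85 std 0.58
top 0 0 slope [0. 0.] z@c 0.0 std nan
```

View pics/w13.png

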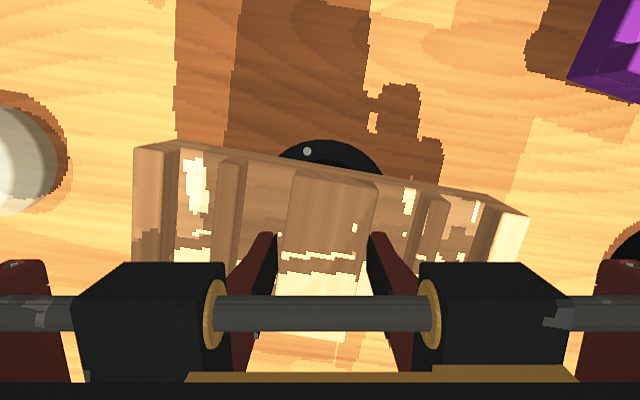

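The block is free and still riding at 102 mm at 86.9°. The slot has to be further on, so I carry on.

{"api": "send_rows", "payload": {"rows": [[0,0,0,-0.04,0.05],[0,0,0,-0.03,0.05],[0,0,0.0002,-0.02,0.05],[0,0,0.0002,-0.02,0.05],[0,0,0.0002,-0.02,0.05]]}}

```text
t: 10.6
ee_pos: [548.4, -14.5, 169.4]
orientation: [-0.43, 3.111, -0.001]
ft_force: [-0.6, -3.0, 4.1]
width: 45.8
```

```bash
python3 st.py w14; python3 tilt.py 2>/dev/null
```

```text
{'t': np.float64(10.6), 'ee_pos': array([548.39, -14.55, 169.44]), 'ft_force': array([-0.56, -2.95,  4.11]), 'moment': array([-0.42, -0.01, -0.14]), 'width': np.float64(45.76), 'qpos': array([-0.05,  0.5 ,  1.88, -0.  ,  0.75, -1.89])}
[-0.7  2.2 -0.6] 105.7
((540.796630859375, -10.061302185058594), (48.48534393310547, 64.08364868164062), 89.97384643554688) 9505 [100.9 102.4 103.7]
wrist 3785 3764 slope [-0.0454  0.0066] z@c 101.95 std 0.57
top 0 0 slope [0. 0.] z@c 0.0 std nan
```

{"api": "send_rows", "payload": {"rows": [[0,-0.0006,0,-0.02,0.05],[0,0,0,-0.02,0.05],[0,0,0.0002,-0.02,0.05],[0,0,0.0002,-0.02,0.05]]}}

```text
t: 11.15
ee_pos: [548.3, -14.8, 168.9]
orientation: [-0.554, 3.092, 0.0]
ft_force: [-0.7, -0.8, 7.6]
width: 46.2
```

```bash
python3 st.py w15; python3 tilt.py 2>/dev/null
```

```text
{'t': np.float64(11.15), 'ee_pos': array([548.29, -14.83, 168.93]), 'ft_force': array([-0.66, -0.85,  7.58]), 'moment': array([-0.15,  0.1 , -0.13]), 'width': np.float64(46.19), 'qpos': array([-0.05,  0.51,  1.88,  0.  ,  0.75, -1.97])}
[-1.1  2.4 -1.1] 110.3
((540.3992919921875, -11.051401138305664), (63.98728942871094, 48.149749755859375), 4.359927177429199) 9484 [100.8 102.2 103.4]
wrist 3743 3727 slope [-0.0419  0.0079] z@c 101.78 std 0.57
top 0 0 slope [0. 0.] z@c 0.0 std nan
```

The block is at 94.4° and still riding.

{"api": "send_rows", "payload": {"rows": [[0,0,0,-0.02,0.05],[0,0,0,-0.02,0.05],[0,0,0,-0.02,0.05],[0,0,0,-0.02,0.05]]}}

```text
t: 11.7
ee_pos: [548.3, -14.9, 168.9]
orientation: [-0.678, 3.067, -0.0]
ft_force: [-0.1, -1.3, 5.0]
width: 46.3
```

```bash
python3 st.py w16; python3 tilt.py 2>/dev/null
```

```text
{'t': np.float64(11.7), 'ee_pos': array([548.35, -14.85, 168.86]), 'ft_force': array([-0.14, -1.25,  4.96]), 'moment': array([-0.13,  0.05, -0.08]), 'width': np.float64(46.32), 'qpos': array([-0.05,  0.51,  1.88,  0.  ,  0.75, -2.05])}
[-1.3  2.3 -1.1] 114.9
((540.4044189453125, -11.661415100097656), (64.09974670410156, 48.30889892578125), 9.049017906188965) 9462 [100.8 102.2 103.4]
wrist 3699 3679 slope [-0.0421  0.0077] z@c 101.73 std 0.57
top 0 0 slope [0. 0.] z@c 0.0 std nan
```

{"api": "send_rows", "payload": {"rows": [[0,0,0,-0.02,0.05],[0,0,0,-0.02,0.05],[0,0,0,-0.02,0.05],[0,0,0,-0.02,0.05]]}}

```text
t: 12.25
ee_pos: [548.2, -15.0, 168.6]
orientation: [-0.8, 3.038, -0.0]
ft_force: [0.8, -2.6, 3.3]
width: 46.1
```

```bash
python3 st.py w17; python3 tilt.py 2>/dev/null
```

```text
{'t': np.float64(12.25), 'ee_pos': array([548.23, -15.04, 168.63]), 'ft_force': array([ 0.79, -2.63,  3.26]), 'moment': array([-0.47, -0.09, -0.04]), 'width': np.float64(46.06), 'qpos': array([-0.05,  0.51,  1.88, -0.  ,  0.75, -2.13])}
[-1.6  2.3 -1.4] 119.5
((540.2012329101562, -12.454086303710938), (64.57032775878906, 48.517906188964844), 13.79343318939209) 9437 [100.5 101.8 102.9]
wrist 3664 3648 slope [-0.0385  0.0105] z@c 101.38 std 0.57
top 0 0 slope [0. 0.] z@c 0.0 std nan
```

{"api": "send_rows", "payload": {"rows": [[0,0,0,-0.02,0.05],[0,0,0,-0.02,0.05],[0,0,0,0,0.05]]}}

```text
t: 12.7
ee_pos: [547.6, -14.6, 168.2]
orientation: [0.859, -3.021, -0.001]
ft_force: [0.0, -0.4, 0.1]
width: 46.0
```

```bash
python3 st.py w18; python3 tilt.py 2>/dev/null
```

```text
{'t': np.float64(12.7), 'ee_pos': array([547.56, -14.61, 168.24]), 'ft_force': array([ 0.04, -0.42,  0.1 ]), 'moment': array([0.11, 0.02, 0.03]), 'width': np.float64(46.03), 'qpos': array([-0.05,  0.51,  1.88,  0.  ,  0.75, -2.17])}
[-2.1  1.6 -1.8] 121.7
((540.2019653320312, -15.794900894165039), (67.5111312866211, 39.985408782958984), 19.339740753173828) 8281 [93.3 93.9 94.7]
wrist 3586 3559 slope [0.0004 0.0015] z@c 93.86 std 0.57
top 0 0 slope [0. 0.] z@c 0.0 std nan
```

The key has dropped. The land went from 102 to 93.9 mm, it is level (slope below 0.002), and the forces are near zero. I'll turn the fingers back clear of the land, lift straight out and shut them for the press.

{"api": "send_rows", "payload": {"rows": [[0,0,0,0.08,0.05],[0,0,0,0.07,0.05],[0,0,-0.005,0,0.05],[0,0,-0.01,0,0.05],[0,0,-0.03,0,0.05]]}}

```text
t: 13.35
ee_pos: [546.8, -14.8, 212.7]
orientation: [0.631, -3.073, -0.002]
ft_force: [0.7, -0.2, 1.5]
width: 46.1
```

{"api": "send_rows", "payload": {"rows": [[0,0,-0.04,0,-1],[0,0,-0.04,0,-1],[0,0,0,0,-1],[0,0,0,0,-1],[0,0,0,0,-1]]}}

```text
t: 13.85
ee_pos: [547.5, -14.9, 293.1]
orientation: [0.63, -3.077, -0.001]
ft_force: [-0.0, 0.3, -0.3]
width: 9.2
```

```bash
python3 - <<'E'
from h import *
from workcell import telemetry,get_image
o=telemetry.get_obs();print({k:np.round(v,2) for k,v in o.items()})
d=get_image("wrist");cv2.imwrite("pics/w19.png",d["color"])
p,r,c,s=block(d,88,112,(430,670,-120,100));print(r,np.percentile(p[:,2],[5,50,95]))
print(to_tool(o,[*r[0],290])[:2])
E
python3 tilt.py 2>/dev/null
```

```text
{'t': np.float64(13.85), 'qpos': array([-0.05,  0.32,  1.81,  0.  ,  1.01, -2.02]), 'qvel': array([-0.  ,  0.02,  0.01, -0.  ,  0.  ,  0.  ]), 'joint_torque': array([ 1.000e-02, -4.786e+01, -2.639e+01, -4.000e-02,  5.000e-02,
       -1.000e-02]), 'ee_pos': array([547.46, -14.89, 293.08]), 'orientation': array([ 0.63, -3.08, -0.  ]), 'ft_force': array([-0.03,  0.34, -0.33]), 'moment': array([0.02, 0.05, 0.05]), 'width': np.float64(9.16)}
((547.665771484375, -13.162315368652344), (83.77733612060547, 40.09910583496094), 19.215837478637695) [92.64873178 93.8073807  94.90739466]
(array([-0.87299255,  1.50841734,  3.07618175]), np.float64(113.13875077762604))
wrist 1469 1454 slope [-0.0039 -0.0022] z@c 93.83 std 0.67
top 0 0 slope [0. 0.] z@c 0.0 std nan
```

View pics/w19.png

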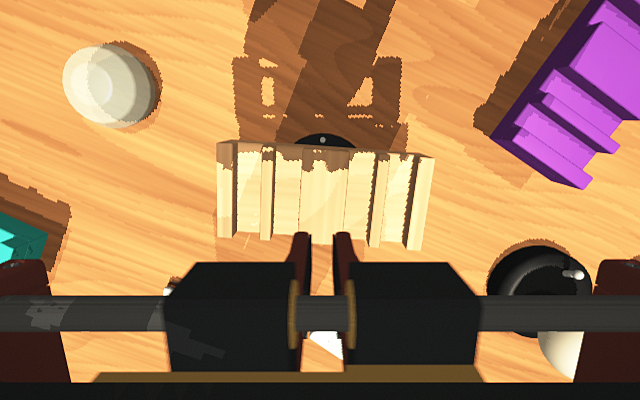

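The wrist view shows the block square in its slot, with the land at about (325,198), the yaw at 109.2° and the centre at (547.7,-13.2). It stands about 4 mm high. I'm going down with shut fingers to press at the land's centre.

{"api": "send_rows", "payload": {"rows": [[-0.001,0.0015,0.025,0,-1],[0,0,0.035,0,-1],[0,0,0.03,0,-1],[0,0,0.02,0,-1],[0,0,0,0,-1]]}}

```text
t: 14.5
ee_pos: [546.3, -13.1, 180.2]
orientation: [0.628, -3.071, -0.003]
ft_force: [-0.8, 0.4, 0.8]
width: 0.5
```

{"api": "send_rows", "payload": {"rows": [[0,0,0.003,0,-1],[0,0,0.003,0,-1],[0,0,0.001,0,-1],[0,0,0,0,-1]]}}

```text
t: 14.9
ee_pos: [548.8, -13.2, 177.3]
orientation: [-0.629, 3.077, -0.0]
ft_force: [0.8, 0.1, -0.3]
width: 0.7
```

{"api": "send_rows", "payload": {"rows": [[0,0,0.002,0,-1],[0,0,0.001,0,-1],[0,0,0.001,0,-1],[0,0,0,0,-1]]}}

```text
t: 15.3
ee_pos: [548.8, -13.2, 173.1]
orientation: [-0.629, 3.077, -0.0]
ft_force: [-0.7, 0.1, 4.0]
width: 0.6
```

{"api": "send_rows", "payload": {"rows": [[0,0,0.001,0,-1],[0,0,0.001,0,-1],[0,0,0,0,-1]]}}

```text
t: 15.6
ee_pos: [548.7, -13.2, 170.9]
orientation: [-0.629, 3.077, -0.0]
ft_force: [-0.4, 0.4, 4.7]
width: 0.3
```

{"api": "send_rows", "payload": {"rows": [[0,0,0.001,0,-1],[0,0,0.0005,0,-1],[0,0,0,0,-1]]}}

```text
t: 15.9
ee_pos: [548.8, -13.1, 170.3]
orientation: [-0.629, 3.077, -0.0]
ft_force: [-2.4, -0.3, 13.7]
width: 0.2
```

{"api": "send_rows", "payload": {"rows": [[0,0,0.001,0,-1],[0,0,0.0005,0,-1],[0,0,0,0,-1]]}}

```text
t: 16.2
ee_pos: [548.9, -13.2, 170.2]
orientation: [-0.629, 3.077, -0.0]
ft_force: [-7.6, 0.8, 29.2]
width: 0.5
```

The press met a hard stop with the tip at 90.2 mm, where the land sits when home (90), at 29 N. I'm retreating to check.

{"api": "send_rows", "payload": {"rows": [[0,0,-0.003,0,-1],[0,0,-0.01,0,-1],[0,0,-0.03,0,-1],[0,0,-0.045,0,-1],[0,0,-0.045,0,-1]]}}

```text
t: 16.7
ee_pos: [547.8, -13.1, 301.6]
orientation: [0.629, -3.076, -0.001]
ft_force: [0.4, 0.5, 0.2]
width: 0.4
```

{"api": "send_rows", "payload": {"rows": [[0,0,0,0,-1],[0,0,0,0,-1]]}}

```text
t: 16.9
ee_pos: [548.6, -13.2, 301.6]
orientation: [-0.629, 3.076, -0.001]
ft_force: [0.1, 0.0, -0.8]
width: 0.2
```

```bash
python3 - <<'E'
from h import *
from workcell import telemetry,get_image
o=telemetry.get_obs();print({k:np.round(o[k],2) for k in("t","ee_pos","ft_force","width")})
d=get_image("wrist");cv2.imwrite("pics/w20.png",d["color"])
p,r,c,s=block(d,84,112,(430,670,-120,100));print(r,np.percentile(p[:,2],[5,50,95]))
d=get_image("scene");cv2.imwrite("pics/s20.png",cv2.resize(d["color"][140:300,180:420],None,fx=3,fy=3,interpolation=cv2.INTER_CUBIC))
a=dict(np.load("pics/scene0.npz"));df=cv2.absdiff(a["color"],d["color"])
for n,(u,v,w,h) in dict(pw=(225,172,30,28),harm=(208,228,40,24),tun=(256,246,32,30),lamp=(345,222,50,54)).items(): print(n,df[v:v+h,u:u+w].mean().round(1))
E
sed -i 's/(d,85/(d,80/' tilt.py; python3 tilt.py 2>/dev/null
```

```text
{'t': np.float64(16.9), 'ee_pos': array([548.63, -13.16, 301.64]), 'ft_force': array([ 0.07,  0.01, -0.79]), 'width': np.float64(0.23)}
((547.2996215820312, -13.31759262084961), (82.98291015625, 40.019683837890625), 19.095779418945312) [88.49237249 89.69901124 90.835193  ]
pw 1.3
harm 2.9
tun 2.9
lamp 1.4
wrist 1377 1369 slope [0.0014 0.0028] z@c 89.73 std 0.66
top 0 0 slope [0. 0.] z@c 0.0 std nan
```

View pics/s20.png

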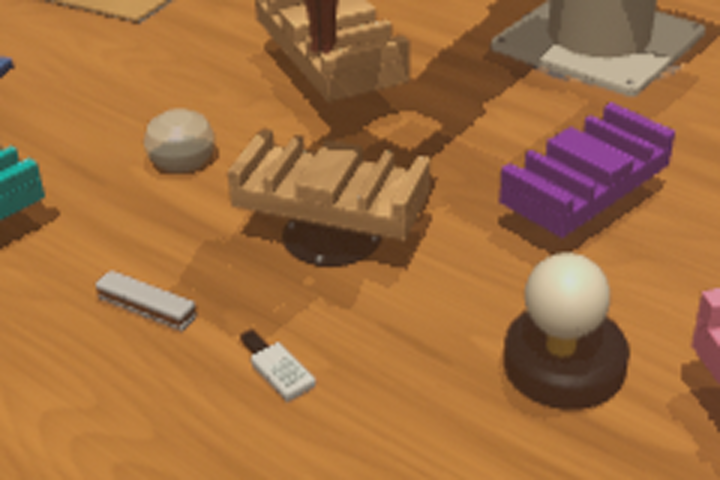

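The scene view shows the block flush on its mount at about (330,200), and the paperweight, harmonica, tuner and lamp unchanged. The land is at 89.7 mm and level, and the arm is clear. I'm handing in.

```bash
python3 -c "
from workcell import ctrl
print(ctrl.close_job())"
```

```text
the job is handed in; nothing more can be done
None
```

The block is home and the job is handed in at about 17 s; `ctrl.close_job()` gave no verdict.

**What I did:** I put the open fingers loosely into the two slots beside the middle land and turned the block counter-clockwise. The key dropped in with the block's length about 19° past world y. I then lifted the fingers out, shut them and pressed the land down to a hard stop, reading 29 N at the end of the press.

**Last checks:**
- **Height:** the land top is at 89.7 mm; home is 90 mm.
- **Level:** within about 0.003 rad.
- **Centre:** within about 1.5 mm of where the first measurements put it. I did not measure the mount's own centre.
- **Bystanders:** the paperweight, harmonica, tuner and lamp look unchanged in the scene camera. I did not measure the switch separately.
- **Arm:** about 130 mm above the block, touching nothing.

**What disagreed:**
- **Tilt while turning:** the block tipped up to about 0.05 rad when one finger pushed harder than the other. I recentred the fingers, but some tilt (0.03 to 0.045 rad) stayed until the key dropped in.
- **Drop height:** the drop measured about 8 mm instead of the 6 mm stated.
- **Top-camera tilt check:** this gave no points, so the height and level figures come from the wrist camera alone.

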